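# Clear a caught housing from the feed chute

## Robot

A 6-joint arm with a two-finger parallel gripper is mounted at the origin on the work surface. World frame = base frame: x ahead of the robot, y to its left, z up, the work surface at z = 0. Lengths are in m, angles in degrees, forces in N, time in s.
With the tool pointing down it reaches from about 0.275 to 0.775 m from the base axis. Payload 14.6 kg.
Tool frame: the origin (TCP) lies at the centre of the arm's flange, where the gripper is bolted on; the fingertips stand 173 mm ahead of it and the grasp point (between the pads) lies 155 mm ahead of it (grip_depth is the distance from the TCP to the grasp point, in m); z points along the fingers, y is the direction in which the jaws open and shut (so a half turn about z gives the same grasp; the last joint's range is limited). The gripper opens to 85 mm and grips with 20 to 120 N. Pads are 22 mm wide; open, the fingers measure 114 mm over their backs; the gripper's body (76 mm by 85 mm) begins 54 mm behind the grasp point. The pads swing forward as they close: fully open they stand 13 mm farther back than shut.
Start: joints at [-77.252, 15.075, -2.767, 72.158, 0, 81.102], TCP at [0.194, -0.488, 0.405] pointing down, gripper open.
Joint ranges: [-151.79, 151.79], [-50.71, 97.33], [-67.44, 78.34], [-121.81, 120.89], [-77.56, 73.72], [-180, 180]. Speed limits (degrees/s): [108.29, 108.29, 147.25, 159.86, 180, 180].

## Interface

Orientations are given as [roll, pitch, yaw] about the fixed x, y, z axes, in that order (R = Rz(yaw) Ry(pitch) Rx(roll)).
In Python, from workcell import sense, camera, camera_model, hand_in, grip_depth gives the robot as it stands.
- The arm moves only by the tool servo_tool, never from a script. Its argument "targets" is a list of rows, each a list of 5 numbers: the shift along the tool's x, y, z in mm, then the turn about the tool's z in degrees, then the finger opening in mm, from 0 to 85.4. In form: [[x, y, z, yaw, fingers], ...]. A call has 1 to 8 rows; each row shifts and turns the commanded pose from where the row before left it, along the tool's axes as they then stand; what a row does not reach is not made up. A row lasts 1/12 s, in which the tool goes at most 41.7 mm and 7.16 degrees, less where a joint would pass 70% of its speed; a pose out of reach is approached as far as the arm can. A call with a gripper value outside its range is refused whole. The fingers move at their own pace and stop on an object; "squeeze" is the grip in N (left out, the last holds). Time passes only in rows, so rows that do not move let the fingers close. It gives the time, the measured TCP pose, the force and the opening at its end, in the units of the state.
- sense(): the state, without advancing time (a new reading comes with each control period).
- camera(name): name is "scene" or "side" or "wrist"; returns the picture (400x640x3 uint8, blue, green, red); there is no depth.
- camera_model(name): a dict with "mtx" (3x3 intrinsics, pixels), "R" (3x3) and "t" (3): a world point X has camera coordinates R X + t. Camera axes: x right, y down, z forward; pixel columns grow to the right and rows downward; lengths in m; the calibration is good to about 2 mm. The wrist camera is an equidistant fisheye: a pixel r from the principal point sees the ray r / f radians off the axis. A picture is of the moment at which its call begins: read the wrist's pose just before it. camera_model takes no time and is no camera call; for the wrist camera it gives the pose at the moment of the call.
- hand_in(): hands the job in, once; it reports no verdict.
The state is a dict: "time_s": time; "qpos": joint angles; "qvel": joint speeds; "joint_torque": joint torques, N m; "position": TCP position; "tool_rot": TCP orientation; "ft_force": force on the tool from outside, world axes, zero at the start; "torque": the same for the moment, N m; "width": finger opening in m.
Only numpy, scipy, OpenCV 4.12 (cv2) and the standard library are available. Lean on these libraries where they do the work, as an engineer would, in place of code of your own. Each camera call takes 0.05 s, during which the arm holds its last target.

## Task

A moulded housing has caught under the lip at the foot of the gravity feed chute. Keep the thumb button of the hold-down bridge pressed in while you slide the bridge up its rail to the top stop, and let it lock there; then ease the housing back up the chute until it is free of the lip, lift it out and set it down gently, the right way up and flat, inside the empty grey tray. Last, with the thumb button held again, bring the bridge back down to its bottom stop, leave it locked with the button sprung up, and do not disturb the other things on the bench.

Things in the scene. Friction and masses are not known exactly. Their poses are not given: they have to be found in the camera images.
- track: Sloping steel track of the fixed feed chute, 360 x 114 mm, falling across the bench towards the robot's right at 28 degrees. Origin: middle of its floor at the foot, at the end stop's inner face. x points up the slope along the floor, y across, z square out of the floor. Side flanges 13 high at y = +-55. The floor is slippery: a housing let go slides down to the end stop.
- lip_edge (a point): Middle of the upper rear edge of the lip on the chute's end stop: 28 mm up the slope from the track's origin and 21 out from the floor; axes as the track's. The lip is 3 thick, as wide as the track, and reaches from the end stop to here, leaving 18 clear under it.
- housing_center (a point): Centre of the caught black plastic housing, 120 (its x) x 96 (y) x 60 high (z), about 0.25 kg. It lies on the track floor, axes as the track's, one end against the end stop and under the lip (centre about 60 up the slope from the track's origin). To come free it must go 28 mm up the slope; only then can it be lifted.
- housing_tower (a point): Middle of the top of the same housing's tower, 30 above its centre; same axes. The tower stands across the middle of a low flange tray (14 high): 40 thick along x, 90 wide along y, two open pockets on top. Its two broad faces, square to x, are the place to grip, from the top down to 30 below it.
- bridge (a joint): Hold-down bridge along its rail, m: 0 at the bottom stop (working place, over the housing), 0.14 at the top stop; growing moves it up the slope along the track's x. 0.35 kg, about 3 N friction, stays where left. Locked (2 mm play) by a comb with a notch every 20 mm, one at either end, whenever the thumb button is up.
- bridge_plate (a point): Middle of the bridge's upper face, over the middle of the track, 70 out from the floor and 75 up the slope from its origin when the bridge is at 0; axes as the track's. Steel plate 50 long (edges 8 higher), reaching across the track to y = -48. On the +y side it joins an aluminium carriage 70 long on a rail (track y = 86 to 106, z = 30 to 50; end blocks to z = 64).
- thumb (a joint): Thumb release button on the bridge: travel in m, 0 sprung up, 0.008 fully pressed. The lock is out of the comb when it is pressed more than 4 mm. It takes 3 N at first and 6.5 N fully pressed, and springs up when let go with the bridge in a notch.
- thumb_top (a point): Middle of the button's top: a ribbed black pad 26 x 26 on the carriage, 99 to +y of the track's middle, 84 out from its floor. Axes as the track's; pressed along -z. Two aluminium ridges up- and down-slope of it (inner faces 25 from its middle, tops 6 above it at rest) let a fingertip carry the bridge. Carriage top 14 below the button's top.
- tray_in (a point): Centre of the inner floor of the empty grey tray, fixed on the bench: outside 170 along its x, 210 along its y, 30 high; walls and floor 4 thick. z up.
- spare_center (a point): Centre of a good housing of the same kind, standing on the bench beyond the tray: leave it alone.
- tub_center (a point): Centre of an open grey tub of small inserts, 105 x 85 x 45 high, on the bench beyond the tray: leave it alone.
- driver: A screwdriver, 190 long, lying on the bench on the robot's side of the tray: leave it alone.
There are look-alikes about, which are no part of the job. What is shaped like the part that bears housing_center but red is not meant.

How it is judged:
By the outcome, as a careful person would: the job done as asked, in the order asked, and still so for the second after the job is handed in, with the robot touching nothing.
It also fails if it takes over 72 s, if anything falls off the work surface, if the arm or the gripper's body presses on something with over 40 N, if the wrist force passes 120 N, or if a joint passes its speed limit or range.

## Working session

There is one attempt and no reset: what is moved stays moved. The work goes in short steps, Python scripts to look and compute and a tool call to move; the robot and the scene stay as the last step left them, time stands still between calls to the robot, and variables do not carry over. Pictures are saved under pics/ and viewed, and the job is handed in when it is done.

Besides the shell and the picture viewer there is one more tool, called after ">>>" in YAML: its name, and indented under it one key for each argument. servo_tool: Moves the arm, as the interface text tells. Its arguments: {"type":"object","properties":{"targets":{"type":"array","items":{"type":"array","items":{"type":"number"}}},"squeeze":{"type":"number"}},"required":["targets"]}

```bash
ls; mkdir -p pics
python3 - <<'E'
from workcell import sense, camera, camera_model, grip_depth
import cv2
print(sense(), grip_depth)
for n in ["scene","side","wrist"]:
    m=camera_model(n); print(n,m)
    cv2.imwrite(f"pics/{n}0.png",camera(n))
E
```

```text
pics
{'time_s': 0.0, 'qpos': array([-7.72527694e+01,  1.50999137e+01, -2.80381742e+00,  7.21590866e+01,
       -4.57512471e-05,  8.11015727e+01]), 'qvel': array([ 0.01320484,  0.01630214,  0.09265824, -0.04589938,  0.04930836,
        0.05952762]), 'joint_torque': array([ 2.76190476e-03, -6.37629104e+01,  3.84553206e+01,  1.39462357e-02,
        1.01941836e-06, -1.72021331e-06]), 'position': array([ 0.1936257 , -0.48789191,  0.40421488]), 'tool_rot': array([-1.79937931e+02, -9.67163808e-03,  2.16456527e+01]), 'ft_force': array([ 0.54222057,  0.33760654, -0.10095838]), 'torque': array([ 0.02711369,  0.00171328, -0.02834586]), 'width': 0.0853470393262681} 0.1547
scene {'mtx': array([[496.65190458,   0.        , 316.37104941],
       [  0.        , 496.65190458, 197.74821124],
       [  0.        ,   0.        ,   1.        ]]), 'R': array([[ 0.6460032 ,  0.76333251,  0.0018302 ],
       [ 0.63323945, -0.53456438, -0.55968627],
       [-0.42624837,  0.36271808, -0.82870256]]), 't': array([-0.31217686, -0.28564911,  1.59104049])}
side {'mtx': array([[390.56975854,   0.        , 321.88226874],
       [  0.        , 390.56975854, 204.37920598],
       [  0.        ,   0.        ,   1.        ]]), 'R': array([[ 0.98077278, -0.19454173,  0.01543588],
       [-0.14219778, -0.76657045, -0.62621844],
       [ 0.1336583 ,  0.61198306, -0.77949483]]), 't': array([-0.55142757,  0.10526759,  0.94548357])}
wrist {'mtx': array([[309.70691629,   0.        , 316.95461416],
       [  0.        , 309.70691629, 200.92518077],
       [  0.        ,   0.        ,   1.        ]]), 'R': array([[ 0.3689967 , -0.92943005, -0.0010997 ],
       [-0.89587159, -0.3559881 ,  0.26586946],
       [-0.24749855, -0.09711976, -0.96400841]]), 't': array([-0.52473804, -0.03448986,  0.37817991])}
```

View pics/scene0.png

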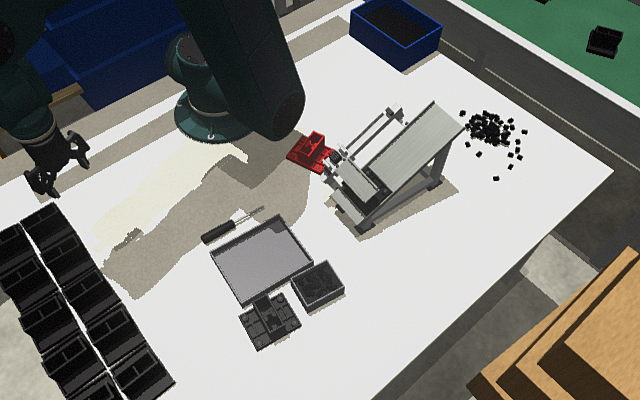

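View pics/side0.png

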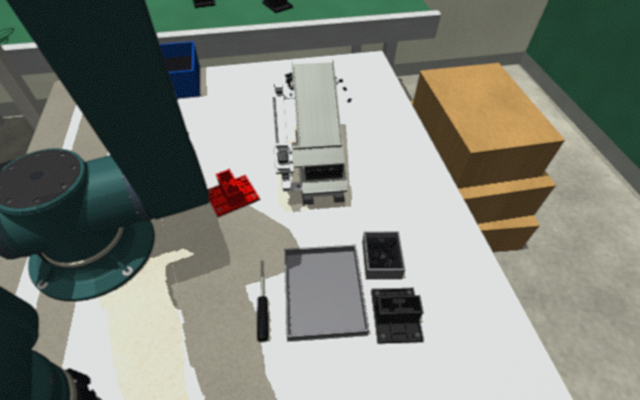

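View pics/wrist0.png

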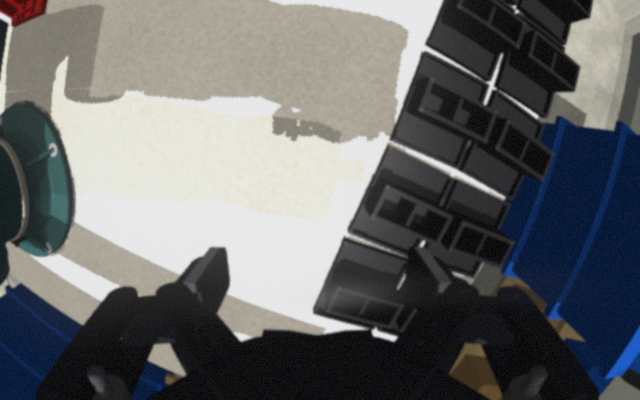

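Run:
```python
import cv2
a=cv2.imread("pics/scene0.png")[90:240,270:480]; cv2.imwrite("pics/scene0c.png",cv2.resize(a,(798,570),interpolation=cv2.INTER_CUBIC))
a=cv2.imread("pics/side0.png")[50:220,240:390]; cv2.imwrite("pics/side0c.png",cv2.resize(a,(525,595),interpolation=cv2.INTER_CUBIC))
```

```text
(no output)
```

View pics/scene0c.png

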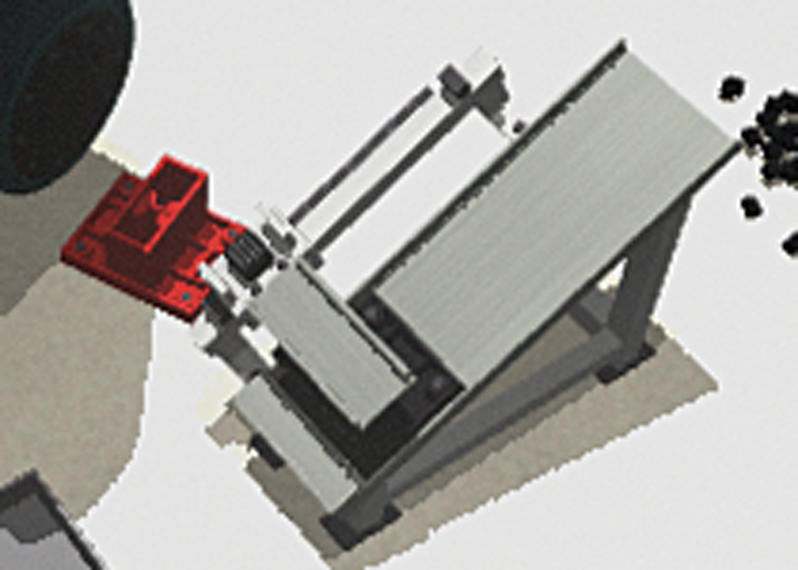

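View pics/side0c.png

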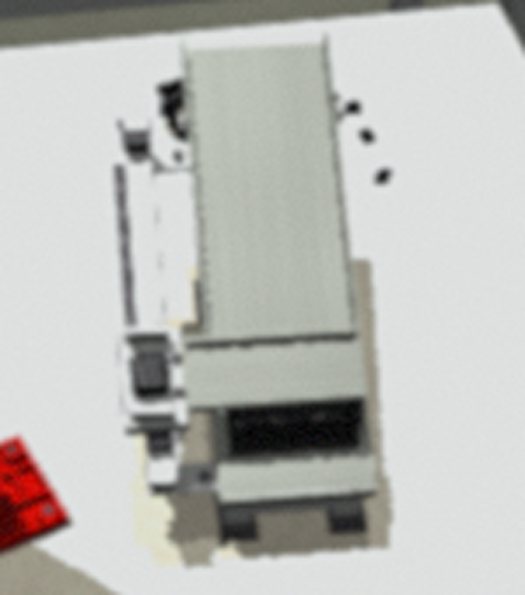

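```bash
cat > h.py <<'E'
import numpy as np, cv2
from workcell import camera_model
from scipy.optimize import least_squares
from scipy.spatial.transform import Rotation as Ro
CM={n:camera_model(n) for n in ("scene","side")}
def proj(n,X):
    m=CM[n]; c=m["R"]@np.asarray(X).T+m["t"][:,None]; p=m["mtx"]@c; return (p[:2]/p[2]).T
def ray(n,uv):
    m=CM[n]; d=m["R"].T@np.linalg.solve(m["mtx"],[uv[0],uv[1],1.]); return -m["R"].T@m["t"],d/np.linalg.norm(d)
def plane(n,uv,z):
    o,d=ray(n,uv); return o+d*(z-o[2])/d[2]
def tri(a,b):
    o1,d1=ray("scene",a);o2,d2=ray("side",b)
    s=np.linalg.lstsq(np.c_[d1,-d2],o2-o1,rcond=None)[0]
    p,q=o1+s[0]*d1,o2+s[1]*d2; return (p+q)/2,np.linalg.norm(p-q)
def Rt(yaw,slope=28):  # x axis horizontally at yaw, climbing
    return Ro.from_euler("ZY",[yaw,-slope],degrees=True).as_matrix()
E
python3 - <<'E'
from h import *
P={"topL":((434.2,101.05),(292.9,62),(360,55,13)),"topR":((464.7,128.4),(333.1,60.9),(360,-55,13)),
"lipL":((337.9,188.9),(303.4,182),(28,56,21)),"lipR":((366.5,215.5),(346.3,180.9),(28,-56,21)),
"thumb":((335.8,157.1),(282.9,155.1),(75,99,84))}
for k,(a,b,l) in P.items(): print(k,*[np.round(v,4) for v in tri(a,b)])
L=np.array([v[2] for v in P.values()])/1e3
A={"scene":np.array([v[0] for v in P.values()]),"side":np.array([v[1] for v in P.values()])}
def res(q):
    X=q[:3]+L@Rt(q[3]).T
    return np.concatenate([(proj(n,X)-A[n]).ravel() for n in A])
r=least_squares(res,[.5,0,.05,90]);print(r.x,np.round(r.fun.reshape(2,-1,2),1).tolist())
q=r.x; print("thumb",q[:3]+Rt(q[3])@[.075,.099,.084]); print("tower",q[:3]+Rt(q[3])@[.06,0,.06]); print(Rt(q[3]))
E
```

```text
topL [0.5483 0.3461 0.2305] 0.0018
topR [0.6584 0.3394 0.2252] 0.0042
lipL [0.5229 0.0412 0.0861] 0.0028
lipR [0.6307 0.0421 0.0746] 0.0082
thumb [0.4803 0.0682 0.1592] 0.0048
[5.75349813e-01 2.95897534e-02 4.88714547e-02 8.47453775e+01] [[[-0.1, 0.3], [-0.6, -1.0], [1.9, -1.4], [-0.6, 1.3], [-1.0, -0.4]], [[0.6, 0.8], [0.9, 0.2], [-0.9, -0.4], [0.2, -2.2], [0.3, 2.0]]]
thumb [0.47921892 0.06532926 0.15824942]
tower [0.57762183 0.05429406 0.1300166 ]
[[ 8.08620691e-02 -9.95797542e-01 -4.29951248e-02]
 [ 8.79237043e-01  9.15819577e-02 -4.67498628e-01]
 [ 4.69471563e-01  2.77555756e-17  8.82947593e-01]]
```

```bash
cat >> h.py <<'E'
def plan(goal,yawgoal,n,pos=None,yaw=None):
    from workcell import sense
    s=sense(); pos=s["position"] if pos is None else pos; yaw=s["tool_rot"][2] if yaw is None else yaw
    d=(np.array(goal)-pos)/n*1000; dy=(yawgoal-yaw); 
    rows=[]
    for i in range(n):
        y=np.radians(yaw+dy*i/n)
        rows.append([round(np.cos(y)*d[0]+np.sin(y)*d[1],1),round(np.sin(y)*d[0]-np.cos(y)*d[1],1),round(-d[2],1),round(-dy/n,2)])
    return rows
E
python3 - <<'E'
from h import *
for r in plan([.50,.06,.45],174.7,22): print(r)
E
```

```text
[np.float64(22.1), np.float64(-18.0), np.float64(-2.1), np.float64(-6.96)]
[np.float64(24.1), np.float64(-15.2), np.float64(-2.1), np.float64(-6.96)]
[np.float64(25.8), np.float64(-12.2), np.float64(-2.1), np.float64(-6.96)]
[np.float64(27.1), np.float64(-8.9), np.float64(-2.1), np.float64(-6.96)]
[np.float64(28.0), np.float64(-5.6), np.float64(-2.1), np.float64(-6.96)]
[np.float64(28.5), np.float64(-2.2), np.float64(-2.1), np.float64(-6.96)]
[np.float64(28.5), np.float64(1.3), np.float64(-2.1), np.float64(-6.96)]
[np.float64(28.1), np.float64(4.7), np.float64(-2.1), np.float64(-6.96)]
[np.float64(27.4), np.float64(8.1), np.float64(-2.1), np.float64(-6.96)]
[np.float64(26.2), np.float64(11.4), np.float64(-2.1), np.float64(-6.96)]
[np.float64(24.6), np.float64(14.5), np.float64(-2.1), np.float64(-6.96)]
[np.float64(22.7), np.float64(17.3), np.float64(-2.1), np.float64(-6.96)]
[np.float64(20.4), np.float64(19.9), np.float64(-2.1), np.float64(-6.96)]
[np.float64(17.8), np.float64(22.3), np.float64(-2.1), np.float64(-6.96)]
[np.float64(15.0), np.float64(24.3), np.float64(-2.1), np.float64(-6.96)]
[np.float64(12.0), np.float64(25.9), np.float64(-2.1), np.float64(-6.96)]
[np.float64(8.7), np.float64(27.2), np.float64(-2.1), np.float64(-6.96)]
[np.float64(5.4), np.float64(28.0), np.float64(-2.1), np.float64(-6.96)]
[np.float64(1.9), np.float64(28.5), np.float64(-2.1), np.float64(-6.96)]
[np.float64(-1.5), np.float64(28.5), np.float64(-2.1), np.float64(-6.96)]
[np.float64(-5.0), np.float64(28.1), np.float64(-2.1), np.float64(-6.96)]
[np.float64(-8.3), np.float64(27.3), np.float64(-2.1), np.float64(-6.96)]
```

>>> servo_tool:
  targets:
    - [22,-18,-2,-7,0]
    - [24,-15,-2,-7,0]
    - [26,-12,-2,-7,0]
    - [27,-9,-2,-7,0]
    - [28,-6,-2,-7,0]
    - [28,-2,-2,-7,0]
    - [28,1,-2,-7,0]
    - [28,5,-2,-7,0]
  squeeze: 20

```text
time_s: 0.82
position: [0.3041, -0.2882, 0.4207]
tool_rot: [-180.0, -0.0, 78.0]
ft_force: [0.7, -0.7, -0.4]
width: -0.0002
```

>>> servo_tool:
  targets:
    - [27,8,-2,-7,0]
    - [26,11,-2,-7,0]
    - [25,14,-2,-7,0]
    - [23,17,-2,-7,0]
    - [20,20,-2,-7,0]
    - [18,22,-2,-7,0]
    - [15,24,-2,-7,0]
    - [12,26,-2,-7,0]

```text
time_s: 1.48
position: [0.4121, -0.0881, 0.4367]
tool_rot: [-180.0, -0.0, 134.0]
ft_force: [0.8, -0.9, 0.2]
width: -0.0002
```

>>> servo_tool:
  targets:
    - [9,27,-2,-7,0]
    - [5,28,-2,-7,0]
    - [2,28,-2,-7,0]
    - [-1,28,-2,-7,0]
    - [-5,28,-2,-7,0]
    - [-8,27,-2,-7,0]
    - [0,0,0,0,0]
    - [0,0,0,0,0]

```text
time_s: 2.15
position: [0.4922, 0.0609, 0.4483]
tool_rot: [-180.0, -0.0, 175.7]
ft_force: [0.2, 0.0, -0.1]
width: 0.0004
```

Run:
```python
from workcell import *
import cv2
s=sense();print(s["qpos"],s["ft_force"])
import pickle
m=camera_model("wrist"); im=camera("wrist"); cv2.imwrite("pics/w1.png",im); pickle.dump(m,open("pics/w1.pkl","wb"))
cv2.imwrite("pics/side1.png",camera("side"))
```

```text
[-2.37153172e+00  1.16572113e+01 -6.73934322e-01  7.77120784e+01
 -3.34328705e-03  1.88640103e+00] [ 0.16824255  0.00071967 -0.05338374]
```

View pics/w1.png

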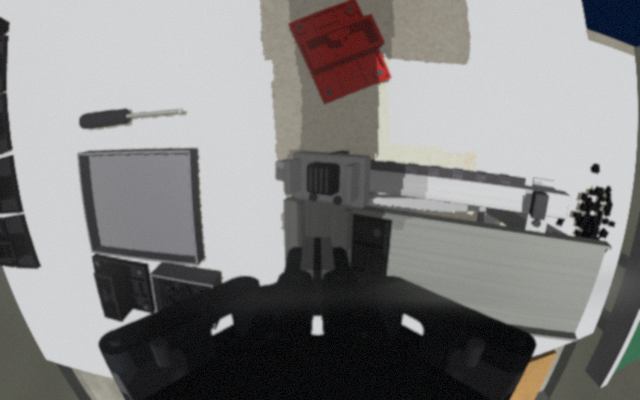

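Run:
```python
import cv2
a=cv2.imread("pics/w1.png")[140:350,270:470]; cv2.imwrite("pics/w1a.png",cv2.resize(a,None,fx=2.8,fy=2.8,interpolation=cv2.INTER_CUBIC))
a=cv2.imread("pics/w1.png")[170:350,480:640]; cv2.imwrite("pics/w1b.png",cv2.resize(a,None,fx=3,fy=3,interpolation=cv2.INTER_CUBIC))
```

```text
(no output)
```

View pics/w1a.png

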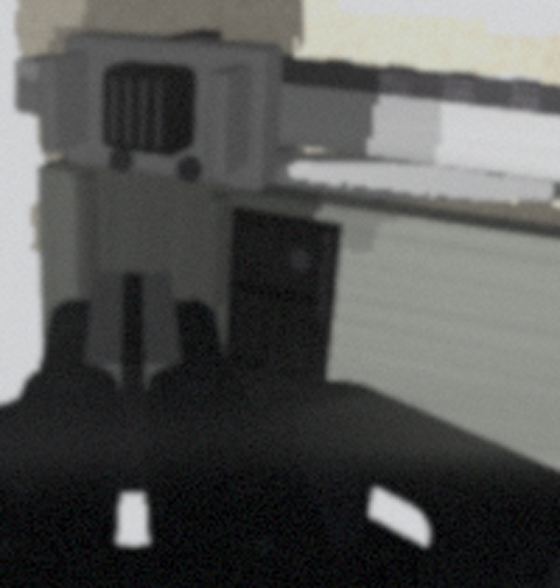

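View pics/w1b.png

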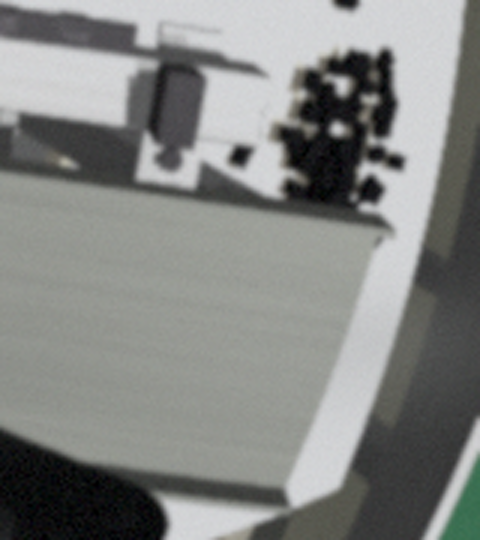

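```bash
cat >> h.py <<'E'
def wproj(m,X):
    c=(m["R"]@np.asarray(X).T+m["t"][:,None]).T
    r=np.hypot(c[:,0],c[:,1]); th=np.arctan2(r,c[:,2]); f=m["mtx"][0,0]
    return m["mtx"][:2,2]+f*(th/r)[:,None]*c[:,:2]
def wray(m,uv):
    v=np.array(uv)-m["mtx"][:2,2]; th=np.hypot(*v)/m["mtx"][0,0]; v=v/np.hypot(*v)
    return -m["R"].T@m["t"], m["R"].T@np.r_[np.sin(th)*v,np.cos(th)]
def wplane(m,uv,z):
    o,d=wray(m,uv); return o+d*(z-o[2])/d[2]
E
python3 - <<'E'
from h import *
import pickle
W=pickle.load(open("pics/w1.pkl","rb"))
O=[("scene",(434.2,101.05),(360,55,13)),("scene",(464.7,128.4),(360,-55,13)),("scene",(337.9,188.9),(28,56,21)),("scene",(366.5,215.5),(28,-56,21)),("scene",(335.8,157.1),"b"),
("side",(292.9,62),(360,55,13)),("side",(333.1,60.9),(360,-55,13)),("side",(303.4,182),(28,56,21)),("side",(346.3,180.9),(28,-56,21)),("side",(282.9,155.1),"b"),
("w",(322.9,178.6),"b"),("w",(606.7,247.3),(360,55,13)),("w",(576.7,332.3),(360,-54,0))]
def res(q):
    o=[]
    for n,uv,l in O:
        l=np.array([q[4]*1000,99,84] if l=="b" else l)/1e3
        X=(q[:3]+Rt(q[3])@l)[None]
        p=(wproj(W,X) if n=="w" else proj(n,X))[0]; o.append(p-uv)
    return np.concatenate(o)
r=least_squares(res,[.5,0,.05,85,.075],loss="soft_l1");print(r.x);q=r.x
for o,e in zip(O,res(q).reshape(-1,2)): print(o[0],o[2],np.round(e,1))
b=q[:3]+Rt(q[3])@[q[4],.099,.084]
print("thumb",b,"wrist ray",wplane(W,(322.9,178.6),b[2])); print("tower",q[:3]+Rt(q[3])@[.06,0,.06])
E
```

```text
[5.74437308e-01 3.08027218e-02 4.76167954e-02 8.49002138e+01
 7.58920208e-02]
scene (360, 55, 13) [-0.4  0.1]
scene (360, -55, 13) [-0.8 -1.4]
scene (28, 56, 21) [ 1.9 -1.6]
scene (28, -56, 21) [-0.5  1.1]
scene b [-0.7 -0.7]
side (360, 55, 13) [-0.1  1.1]
side (360, -55, 13) [0.2 0.4]
side (28, 56, 21) [-1.4 -0.3]
side (28, -56, 21) [-0.3 -2.2]
side b [-0.2  1.8]
w b [0.3 1.3]
w (360, 55, 13) [0.9 1.1]
w (360, -54, 0) [-4.9 -1.6]
thumb [0.4782802  0.0670668  0.15741354] wrist ray [0.47713718 0.0669304  0.15741354]
tower [0.57664256 0.05551308 0.12876194]
```

>>> servo_tool:
  targets:
    - [7,2,20,0.8,0]
    - [8,3,20,0,0]
    - [0,0,20,0,0]
    - [0,0,20,0,0]
    - [0,0,20,0,0]
    - [0,0,0,0,0]

```text
time_s: 2.75
position: [0.4761, 0.0652, 0.346]
tool_rot: [-180.0, -0.3, 174.7]
ft_force: [-0.3, -0.1, -0.8]
width: -0.0001
```

Run:
```python
from workcell import *
import cv2
print(sense()["position"],sense()["ft_force"])
im=camera("wrist"); cv2.imwrite("pics/w2.png",im[60:340,180:460][:,:].repeat(2,0).repeat(2,1))
im=camera("side"); cv2.imwrite("pics/s2.png",cv2.resize(im[100:220,220:380],None,fx=4,fy=4))
```

```text
[0.47612232 0.0652445  0.34596962] [-0.26559154 -0.08371928 -0.84152058]
```

View pics/w2.png

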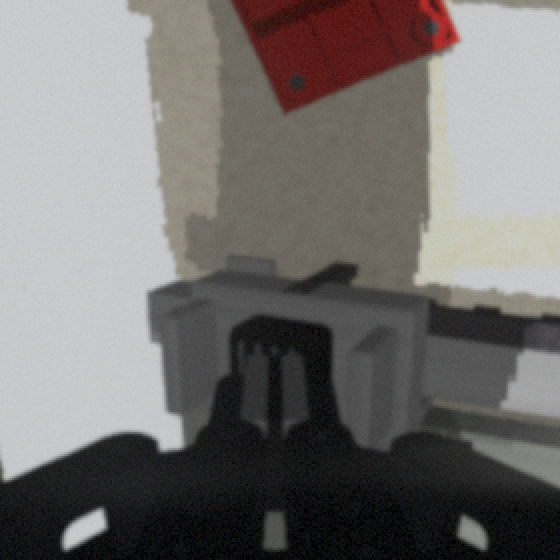

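View pics/s2.png

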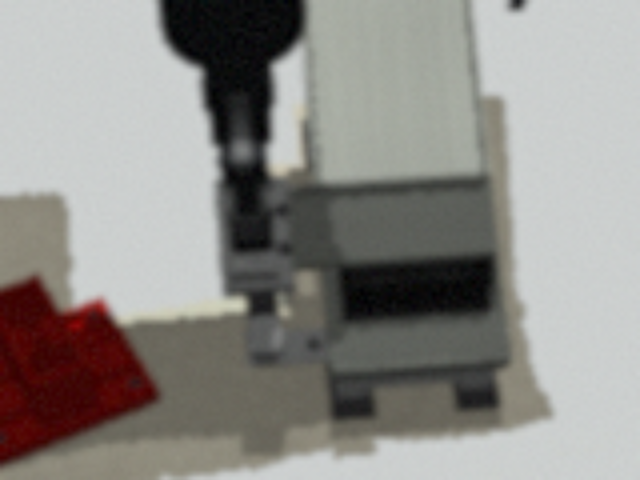

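>>> servo_tool:
  targets:
    - [-2,0,4,0,0]
    - [0,0,2,0,0]
    - [0,0,0,0,0]

```text
time_s: 3.1
position: [0.4796, 0.0658, 0.343]
tool_rot: [180.0, 0.0, 174.8]
ft_force: [0.3, -0.1, 0.3]
width: -0.0001
```

>>> servo_tool:
  targets:
    - [0,0.5,1,0,0]
    - [0,0.5,1,0,0]
    - [0,0,0,0,0]

```text
time_s: 3.35
position: [0.4796, 0.067, 0.3409]
tool_rot: [-180.0, 0.0, 174.8]
ft_force: [0.7, -1.8, 3.3]
width: -0.0001
```

>>> servo_tool:
  targets:
    - [0,0.5,1,0,0]
    - [0,0.5,1,0,0]
    - [0,0,0,0,0]

```text
time_s: 3.6
position: [0.4797, 0.0681, 0.3387]
tool_rot: [180.0, 0.0, 174.9]
ft_force: [0.9, -1.5, 3.8]
width: 0.0002
```

>>> servo_tool:
  targets:
    - [0,0.5,1,0,0]
    - [0,0.5,1,0,0]
    - [0,0.5,1,0,0]
    - [0,0.3,0.6,0,0]
    - [0,0,0,0,0]

```text
time_s: 4.02
position: [0.4799, 0.0693, 0.3357]
tool_rot: [-179.9, 0.1, 174.8]
ft_force: [-1.4, -8.2, 12.4]
width: 0.0002
```

>>> servo_tool:
  targets:
    - [0,-0.5,-0.9,0,0]
    - [0,4.4,-2.35,0,0]
    - [0,4.4,-2.35,0,0]
    - [0,4.4,-2.35,0,0]
    - [0,4.4,-2.35,0,0]

```text
time_s: 4.43
position: [0.4814, 0.0865, 0.3456]
tool_rot: [-179.9, 0.0, 174.8]
ft_force: [0.7, -8.1, 4.9]
width: 0.0002
```

Run:
```python
from workcell import *
import cv2
im=camera("wrist"); cv2.imwrite("pics/w3.png",im[60:340,180:460][:,:].repeat(2,0).repeat(2,1))
```

```text
(no output)
```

View pics/w3.png

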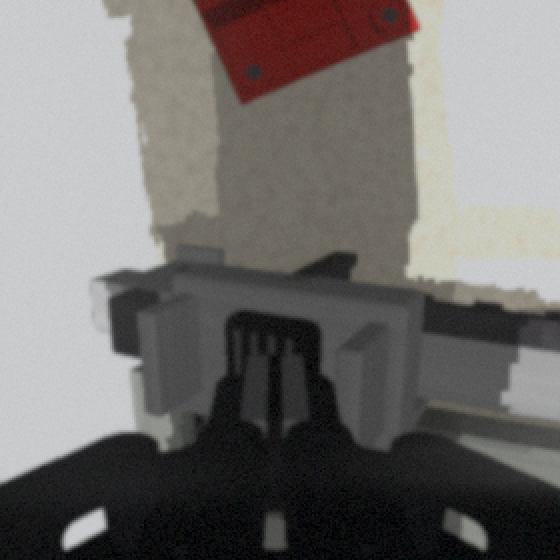

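>>> servo_tool:
  targets:
    - [0,5.3,-2.8,0,0]
    - [0,5.3,-2.8,0,0]
    - [0,5.3,-2.8,0,0]
    - [0,5.3,-2.8,0,0]
    - [0,5.3,-2.8,0,0]

```text
time_s: 4.9
position: [0.4837, 0.113, 0.3596]
tool_rot: [-179.9, 0.0, 174.8]
ft_force: [0.9, -9.5, 6.1]
width: -0.0
```

>>> servo_tool:
  targets:
    - [0,5.3,-2.8,0,0]
    - [0,5.3,-2.8,0,0]
    - [0,5.3,-2.8,0,0]
    - [0,5.3,-2.8,0,0]
    - [0,5.3,-2.8,0,0]

```text
time_s: 5.32
position: [0.486, 0.1394, 0.3736]
tool_rot: [-179.9, 0.0, 174.8]
ft_force: [-1.4, -7.8, 6.1]
width: 0.0003
```

>>> servo_tool:
  targets:
    - [0,5.3,-2.8,0,0]
    - [0,5.3,-2.8,0,0]
    - [0,5.3,-2.8,0,0]
    - [0,5.3,-2.8,0,0]
    - [0,5.3,-2.8,0,0]
    - [0,5.3,-2.8,0,0]

```text
time_s: 5.82
position: [0.4887, 0.171, 0.3904]
tool_rot: [-179.9, -0.0, 174.8]
ft_force: [-2.0, -9.0, 7.9]
width: -0.0
```

>>> servo_tool:
  targets:
    - [0,4.4,-2.35,0,0]
    - [0,4.4,-2.35,0,0]
    - [0,2.65,-1.4,0,0]
    - [0,0,0,0,0]

```text
time_s: 6.15
position: [0.4897, 0.1827, 0.3967]
tool_rot: [-179.9, 0.0, 174.8]
ft_force: [-2.8, -5.0, 10.3]
width: 0.0002
```

Run:
```python
from workcell import *
import cv2
im=camera("wrist"); cv2.imwrite("pics/w4.png",im[60:340,180:460][:,:].repeat(2,0).repeat(2,1))
im=camera("scene"); cv2.imwrite("pics/s4.png",cv2.resize(im[90:240,270:480],(798,570)))
```

```text
(no output)
```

View pics/w4.png

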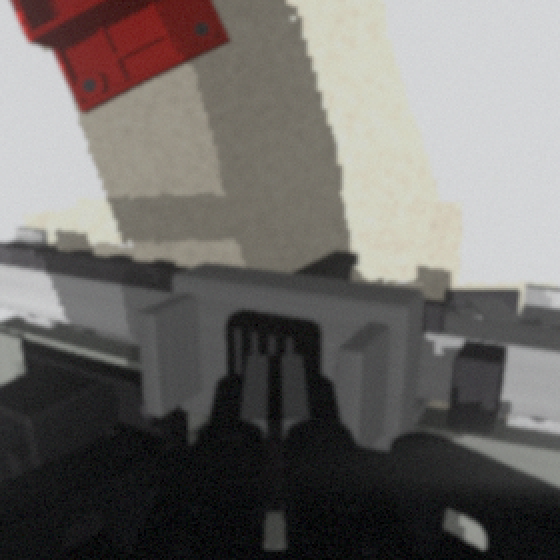

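View pics/s4.png

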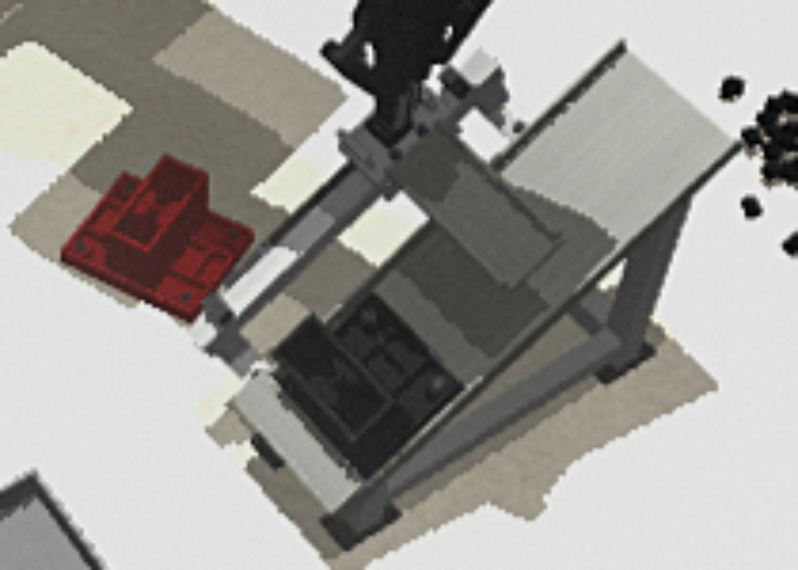

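>>> servo_tool:
  targets:
    - [0,3.2,-2.3,0,0]
    - [0,3.5,-1.9,0,0]
    - [0,2.65,-1.4,0,0]
    - [0,0,0,0,0]

```text
time_s: 6.58
position: [0.4905, 0.192, 0.4019]
tool_rot: [-179.9, -0.0, 174.8]
ft_force: [-2.6, -4.7, 5.4]
width: -0.0005
```

>>> servo_tool:
  targets:
    - [0,1.8,-0.95,0,0]
    - [0,1.8,-0.95,0,0]
    - [0,0,0,0,0]

```text
time_s: 6.83
position: [0.4908, 0.194, 0.4025]
tool_rot: [-179.5, -0.1, 174.8]
ft_force: [0.9, -24.8, -5.7]
width: -0.0001
```

>>> servo_tool:
  targets:
    - [0,-1.7,0.9,0,0]
    - [0,0,0,0,0]

```text
time_s: 7.0
position: [0.4906, 0.1929, 0.4023]
tool_rot: [-179.8, -0.1, 174.8]
ft_force: [-0.5, -14.0, -0.5]
width: -0.0
```

>>> servo_tool:
  targets:
    - [0,-1.0,-1.9,0,0]
    - [0,-1.9,-3.5,0,0]
    - [0,-2.4,-4.4,0,0]
    - [0,-5,-9,0,0]
    - [0,-5,-9,0,0]
    - [0,0,-20,0,0]
    - [0,0,0,0,0]

```text
time_s: 7.58
position: [0.4897, 0.1782, 0.4542]
tool_rot: [179.9, 0.2, 174.8]
ft_force: [0.8, 0.1, -0.3]
width: 0.0004
```

Run:
```python
from workcell import *
import cv2,pickle
print(sense()["position"],sense()["ft_force"])
pickle.dump(camera_model("wrist"),open("pics/w5.pkl","wb"));im=camera("wrist"); cv2.imwrite("pics/w5.png",im)
im=camera("scene"); cv2.imwrite("pics/scene5.png",im);cv2.imwrite("pics/s5.png",cv2.resize(im[90:240,270:480],(798,570)))
im=camera("side"); cv2.imwrite("pics/side5.png",im)
```

```text
[0.48970684 0.17823842 0.45419599] [ 0.82336692  0.09097114 -0.30511395]
```

View pics/w5.png

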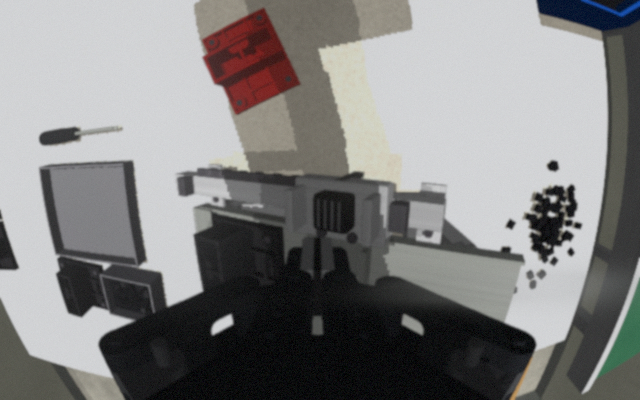

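View pics/s5.png

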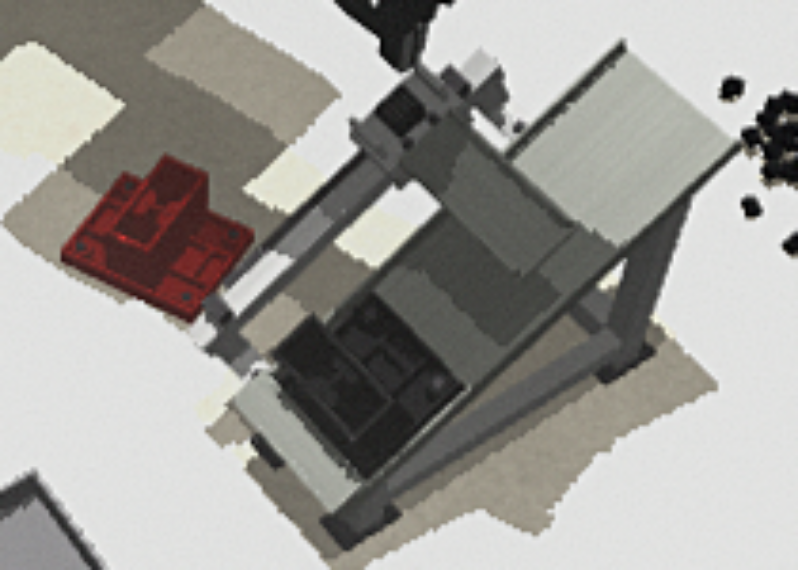

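Run:
```python
from h import *
print(plane("scene",(358.2,188.9),.1288))
print(plane("side",(326,160),.1288))
q=np.array([.57444,.0308,.04762]);
for x in (-20,20):
  for y in (-45,45):
    X=q+Rt(84.9)@np.array([60+x,y,60])/1e3; p=proj("scene",X[None])[0]; s=proj("side",X[None])[0]; print(x,y,X,(p-[270,90])*3.8,(s-[240,50])*3.5)
a=cv2.imread("pics/side5.png")[50:220,240:390]; cv2.imwrite("pics/side5c.png",cv2.resize(a,(525,595),interpolation=cv2.INTER_CUBIC))
a=cv2.imread("pics/scene0.png")[200:360,190:360]; cv2.imwrite("pics/tray0.png",cv2.resize(a,(595,560),interpolation=cv2.INTER_CUBIC))
a=cv2.imread("pics/side0.png")[220:360,250:440]; cv2.imwrite("pics/tray0s.png",cv2.resize(a,None,fx=4,fy=4,interpolation=cv2.INTER_CUBIC))
```

```text
[0.57846868 0.05798797 0.1288    ]
[0.58380112 0.06669129 0.1288    ]
-20 -45 [0.61989741 0.03392106 0.11937572] [350.28562967 442.84364684] [360.64605131 420.73708221]
-20 45 [0.53025371 0.04192155 0.11937572] [268.3973205  351.85970824] [232.30629799 429.37203784]
20 -45 [0.62303697 0.06909914 0.13815458] [395.01825614 401.23067304] [355.15373984 366.05886952]
20 45 [0.53339327 0.07709963 0.13815458] [311.42449573 311.29130409] [227.75435702 374.22267957]
```

View pics/side5c.png

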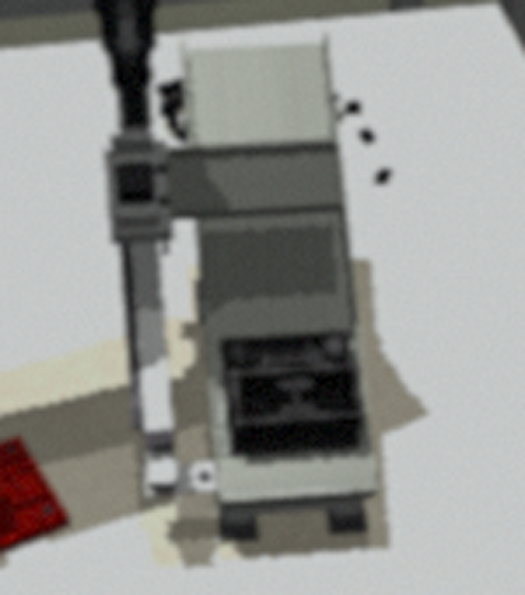

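View pics/tray0.png

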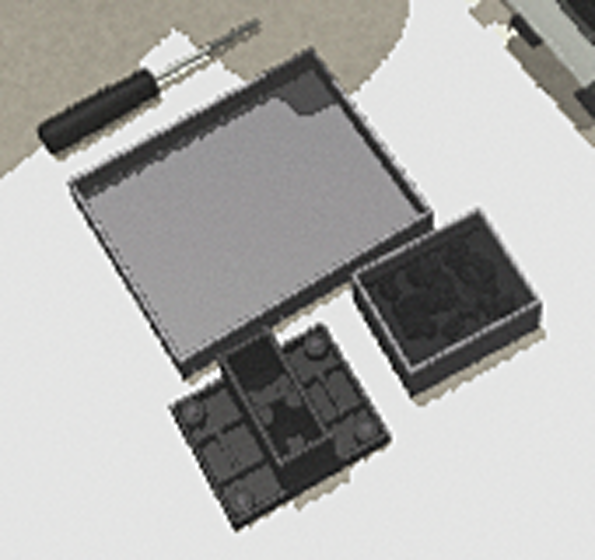

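View pics/tray0s.png

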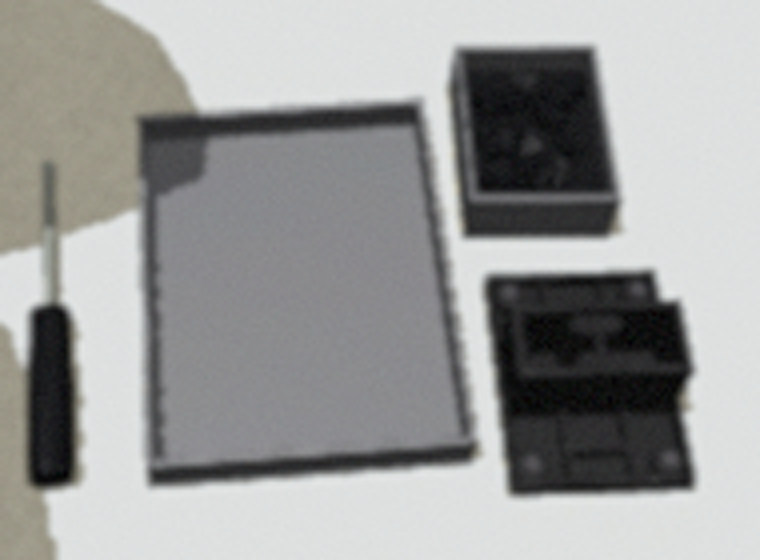

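Run:
```python
from h import *
for n,ps in (("scene",[(278.6,213.7),(313.7,260),(242.3,304.3),(210,252)]),("side",[(285,249.5),(355,245.5),(367.5,331.2),(287.5,335.5)])):
    P=np.array([plane(n,p,.03)[:2] for p in ps]); print(n,P.round(4).tolist(),P.mean(0),[np.linalg.norm(P[i]-P[i-1]).round(3) for i in range(4)])
    e=P[1]-P[2]; print(np.degrees(np.arctan2(*e[::-1])), np.degrees(np.arctan2(*(P[0]-P[3])[::-1])))
```

```text
scene [[0.454, -0.1081], [0.6206, -0.1252], [0.6006, -0.3318], [0.4323, -0.3129]] [ 0.52686115 -0.21950249] [np.float64(0.206), np.float64(0.168), np.float64(0.208), np.float64(0.169)]
84.46682893569272 83.96351168115561
side [[0.452, -0.109], [0.6163, -0.1286], [0.5904, -0.3341], [0.4291, -0.3121]] [ 0.52192324 -0.22096637] [np.float64(0.204), np.float64(0.165), np.float64(0.207), np.float64(0.163)]
82.80695464857882 83.57331504749881
```

>>> servo_tool:
  targets:
    - [-25,-26,0,0,64]
    - [-25,-26,0,0,64]
    - [-24,-27,0,0,64]
    - [-24,-27,0,0,64]
    - [0,0,30,0,64]
    - [0,0,30,0,64]
    - [0,0,30,0,64]
    - [0,0,0,0,64]

```text
time_s: 8.4
position: [0.5763, 0.064, 0.3551]
tool_rot: [-180.0, -0.5, 174.8]
ft_force: [-0.8, -0.9, 0.3]
width: 0.064
```

Run:
```python
from workcell import *
import cv2,pickle
print(sense()["position"],sense()["ft_force"])
im=camera("wrist"); cv2.imwrite("pics/w6.png",im[100:340,160:460].repeat(2,0).repeat(2,1))
im=camera("scene"); cv2.imwrite("pics/s6.png",cv2.resize(im[90:240,270:480],(798,570)))
im=camera("side"); cv2.imwrite("pics/side6.png",cv2.resize(im[50:220,240:390],(525,595)))
```

```text
[0.5763275  0.06400865 0.3551415 ] [-0.82809622 -0.88523545  0.32619203]
```

View pics/w6.png

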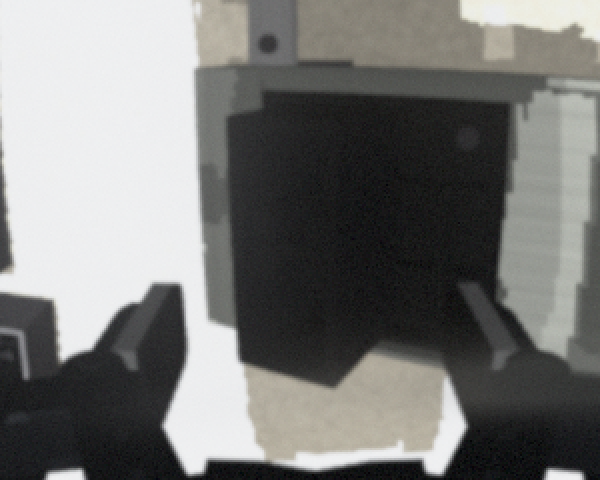

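View pics/side6.png

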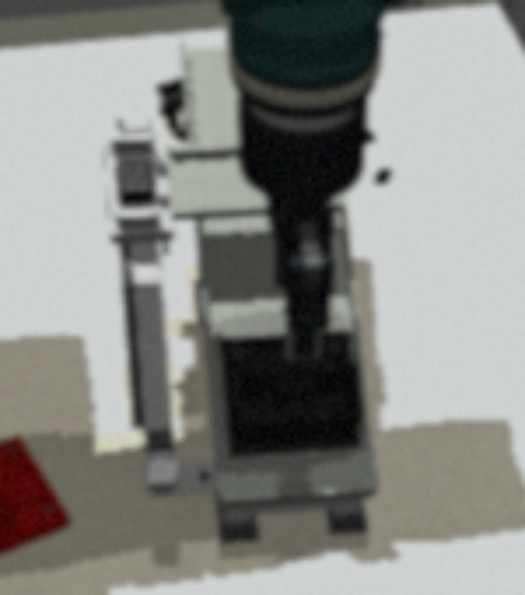

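View pics/s6.png

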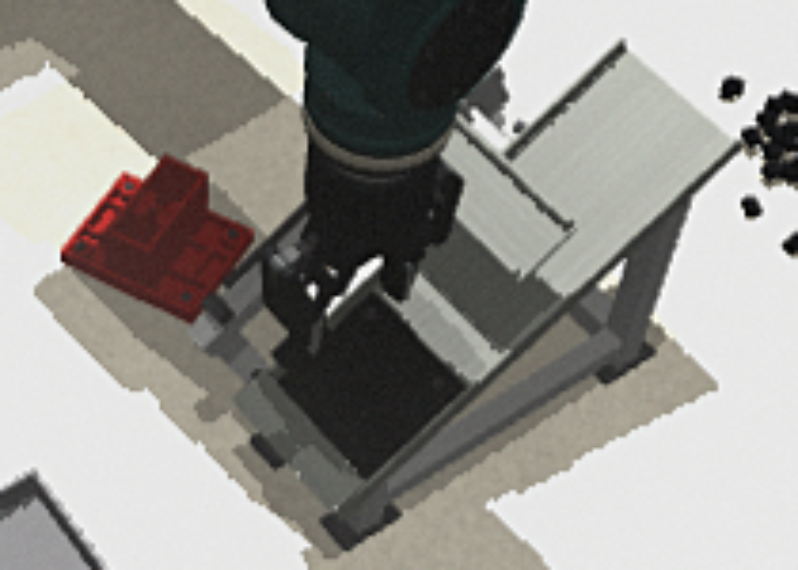

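Run:
```python
import cv2,numpy as np
a=cv2.imread("pics/w6.png"); a=(np.clip(a/255*2.5,0,1)**.45*255).astype(np.uint8); cv2.imwrite("pics/w6g.png",a)
```

```text
(no output)
```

View pics/w6g.png

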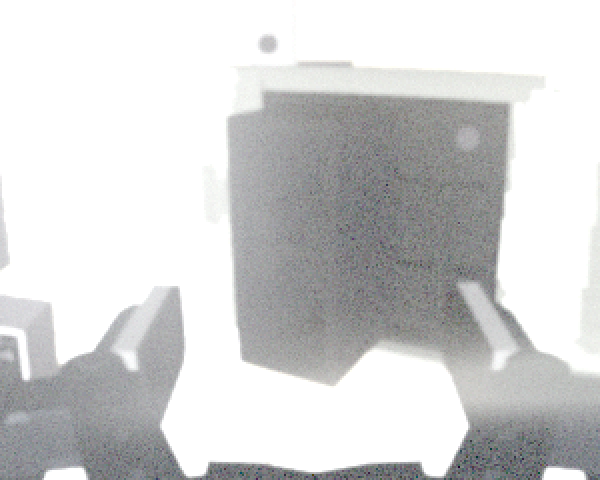

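Run:
```python
from h import *
m=camera_model("wrist")
q=np.array([.57444,.0308,.04762])
for l,uv in (((40,-45,60),(281,280)),((80,-45,60),(327.5,292.5)),((40,45,60),(274,157.5)),((120,48,14),(415,151.5))):
    X=q+Rt(84.9)@np.array(l)/1e3
    print(l,X.round(4),wproj(m,X[None])[0].round(1),uv,[wplane(m,uv,X[2]+d).round(4) for d in(0,.005)])
```

```text
(40, -45, 60) [0.6199 0.0339 0.1194] [282.6 267.8] (281, 280) [array([0.6307, 0.0312, 0.1194]), array([0.6278, 0.0321, 0.1244])]
(80, -45, 60) [0.623  0.0691 0.1382] [329.5 280.2] (327.5, 292.5) [array([0.6333, 0.0669, 0.1382]), array([0.6302, 0.067 , 0.1432])]
(40, 45, 60) [0.5303 0.0419 0.1194] [278.4 149.4] (274, 157.5) [array([0.5355, 0.0382, 0.1194]), array([0.535 , 0.039 , 0.1244])]
(120, 48, 14) [0.5355 0.1341 0.1163] [409.3 146. ] (415, 151.5) [array([0.5397, 0.1382, 0.1163]), array([0.539 , 0.1366, 0.1213])]
```

>>> servo_tool:
  targets:
    - [-3,-0.7,10,0,64]
    - [-3,-0.6,15,0,64]
    - [0,0,15,0,64]
    - [0,0,15,0,64]
    - [0,0,10,0,64]
    - [0,0,0,0,64]

```text
time_s: 9.05
position: [0.5834, 0.0625, 0.2945]
tool_rot: [-180.0, -0.1, 174.9]
ft_force: [-0.9, -0.6, -0.1]
width: 0.0641
```

>>> servo_tool:
  targets:
    - [0,0,3,0,64]
    - [0,0,3,0,64]
    - [0,0,3,0,64]
    - [0,0,0,0,64]

```text
time_s: 9.38
position: [0.5836, 0.0624, 0.2867]
tool_rot: [-180.0, 0.0, 174.8]
ft_force: [-0.2, -0.2, -0.2]
width: 0.0641
```

Run:
```python
from workcell import *
import cv2,numpy as np
print(sense()["position"],sense()["ft_force"])
g=lambda a:(np.clip(a/255*2.,0,1)**.5*255).astype(np.uint8)
im=camera("wrist"); cv2.imwrite("pics/w7.png",g(im[100:340,160:460].repeat(2,0).repeat(2,1)))
im=camera("scene"); cv2.imwrite("pics/s7.png",g(cv2.resize(im[120:220,300:440],None,fx=5.5,fy=5.5)))
```

```text
[0.58355421 0.06244198 0.28665068] [-0.20470805 -0.22429856 -0.19404883]
```

View pics/w7.png

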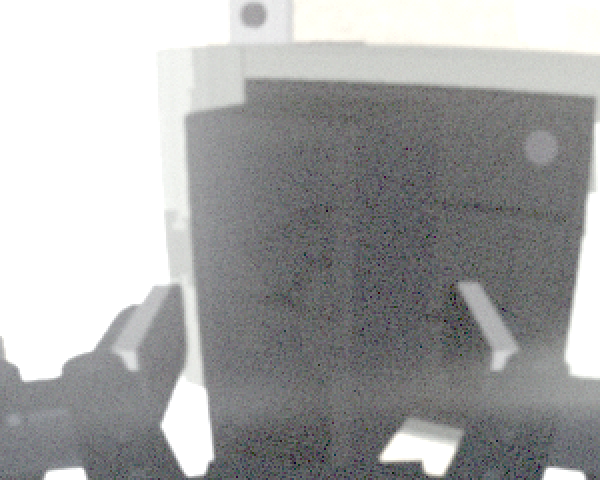

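View pics/s7.png

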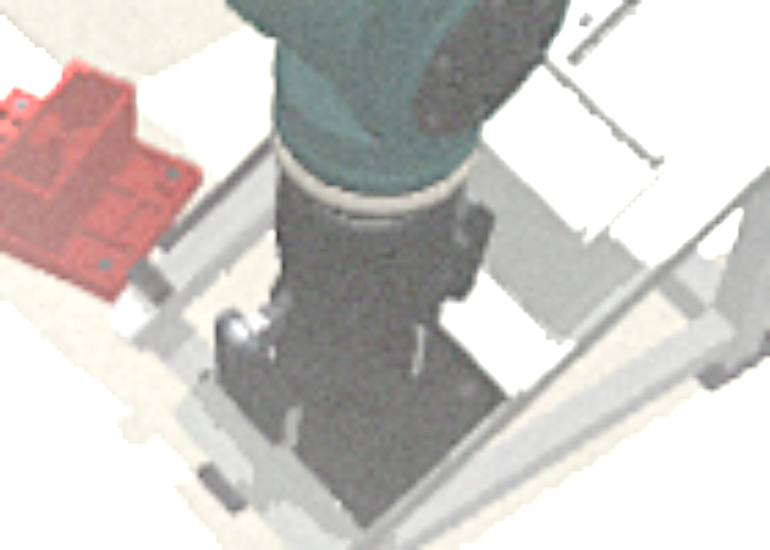

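>>> servo_tool:
  targets:
    - [1,0,2,0,64]
    - [0,0,2,0,64]
    - [0,0,1,0,64]
    - [0,0,0,0,60]
    - [0,0,0,0,56]

```text
time_s: 9.9
position: [0.5825, 0.0625, 0.2816]
tool_rot: [-180.0, -0.0, 174.8]
ft_force: [1.4, -0.4, -0.2]
width: 0.0559
```

>>> servo_tool:
  targets:
    - [0,2.6,-1.4,0,54]
    - [0,2.6,-1.4,0,54]
    - [0,2.6,-1.4,0,54]
    - [0,2.6,-1.4,0,54]
    - [0,0,0,0,54]

```text
time_s: 10.32
position: [0.5836, 0.0729, 0.2877]
tool_rot: [-179.9, 0.0, 174.8]
ft_force: [-0.7, -2.7, 1.9]
width: 0.0543
```

>>> servo_tool:
  targets:
    - [0,2.6,-1.4,0,54]
    - [0,2.6,-1.4,0,54]
    - [0,2.6,-1.4,0,54]
    - [0,2.6,-1.4,0,54]
    - [0,2.6,-1.4,0,54]
    - [0,2.6,-1.4,0,54]
    - [0,2.6,-1.4,0,54]
    - [0,0,0,0,54]

```text
time_s: 10.98
position: [0.5851, 0.091, 0.2974]
tool_rot: [-180.0, 0.0, 174.8]
ft_force: [-0.8, -3.8, 2.0]
width: 0.0537
```

```bash
cat > look.py <<'E'
import sys
from workcell import *
import cv2,numpy as np
k=sys.argv[1]
print(sense()["position"],sense()["ft_force"],sense()["width"])
g=lambda a:(np.clip(a/255*1.6,0,1)**.6*255).astype(np.uint8)
a=camera("scene"); b=camera("side")
a=cv2.resize(a[100:240,280:450],(400,329)); b=cv2.resize(b[60:220,250:390],(400,457))
c=np.zeros((457,800,3),np.uint8); c[:329,:400]=a; c[:,400:]=b
cv2.imwrite(f"pics/l{k}.png",g(c))
E
python3 look.py 8
```

```text
[0.58513506 0.09103754 0.29735486] [-0.76490403 -3.75061775  2.03553783] 0.05368883390867181
```

View pics/l8.png

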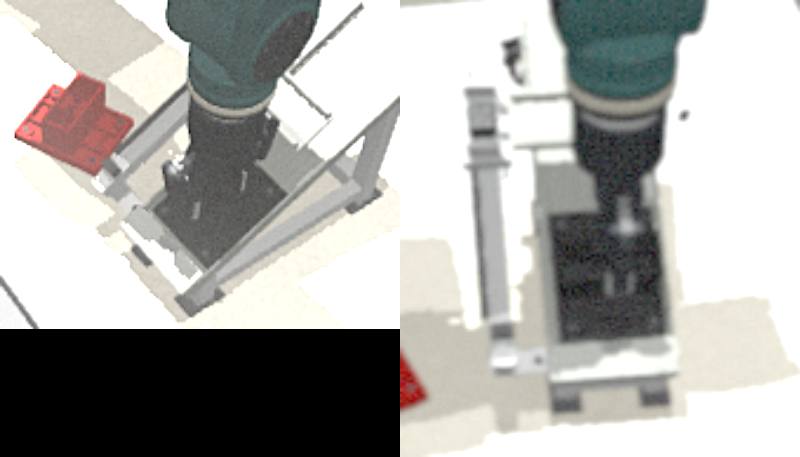

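>>> servo_tool:
  targets:
    - [0,2.6,-1.4,0,54]
    - [0,2.6,-1.4,0,54]
    - [0,2.6,-1.4,0,54]
    - [0,0,0,0,54]

```text
time_s: 11.42
position: [0.5858, 0.099, 0.3015]
tool_rot: [-180.0, 0.0, 174.9]
ft_force: [-0.7, -5.6, 2.3]
width: 0.0538
```

>>> servo_tool:
  targets:
    - [0,0,0,0,46]
    - [0,0,-1,0,40]
    - [0,0,-1,0,36]
    - [0,0,0,0,36]
    - [0,0,0,0,36]
  squeeze: 40

```text
time_s: 11.83
position: [0.5857, 0.0987, 0.3037]
tool_rot: [-180.0, 0.0, 174.8]
ft_force: [-2.6, -7.8, 5.1]
width: 0.0495
```

```bash
python3 look.py 9
```

```text
[0.58572803 0.0987104  0.30366983] [-2.6460352  -7.81867741  5.13415852] 0.04951004103240475
```

View pics/l9.png

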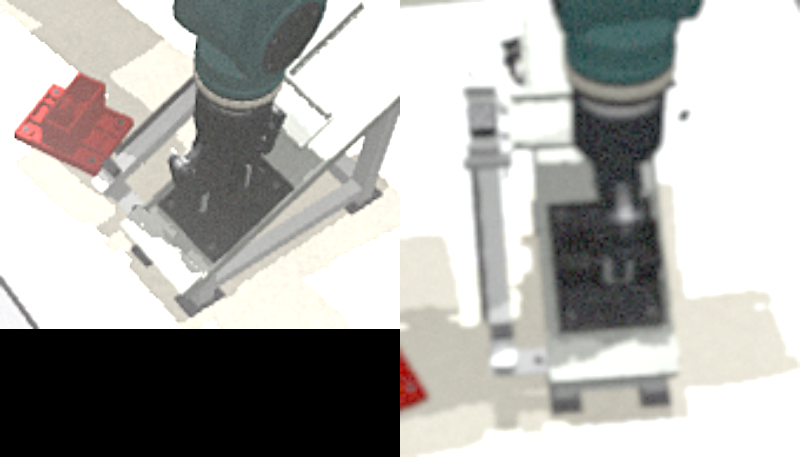

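>>> servo_tool:
  targets:
    - [0,-1,-3,0,36]
    - [0,-1,-3,0,36]
    - [0,-1,-3,0,36]
    - [0,-1,-3,0,36]
    - [0,0,-3,0,36]
    - [0,0,-3,0,36]

```text
time_s: 12.43
position: [0.5853, 0.0948, 0.3213]
tool_rot: [180.0, -0.0, 174.8]
ft_force: [-0.8, 0.6, -3.5]
width: 0.0452
```

```bash
python3 look.py 10
```

```text
[0.58532699 0.09481382 0.3212864 ] [-0.78474293  0.55696801 -3.47523736] 0.04523858340336178
```

View pics/l10.png

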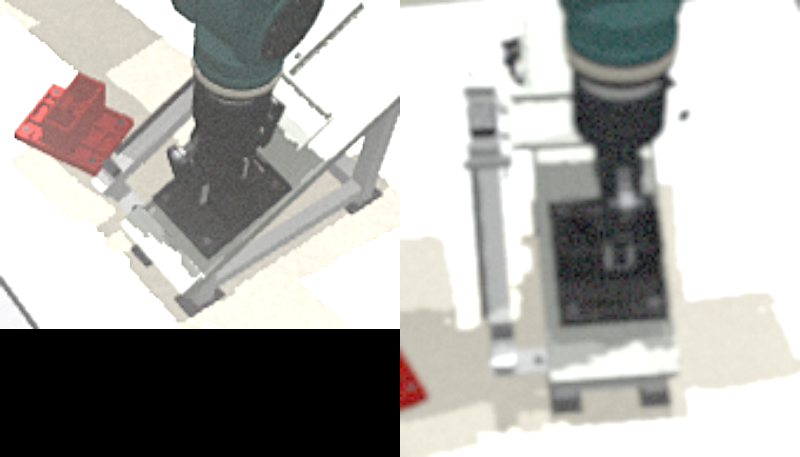

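>>> servo_tool:
  targets:
    - [0,0,-4,0,30]
    - [0,0,-5,0,30]
    - [0,0,-6,0,30]
    - [0,0,-8,0,30]
    - [0,0,-10,0,30]
    - [0,0,-10,0,30]
  squeeze: 80

```text
time_s: 13.03
position: [0.5854, 0.0948, 0.3655]
tool_rot: [180.0, 0.0, 174.8]
ft_force: [0.5, 0.3, -2.7]
width: 0.0435
```

```bash
python3 look.py 11
```

```text
[0.58539468 0.09477724 0.36550164] [ 0.538149    0.34155234 -2.66232057] 0.04353660530098008
```

View pics/l11.png

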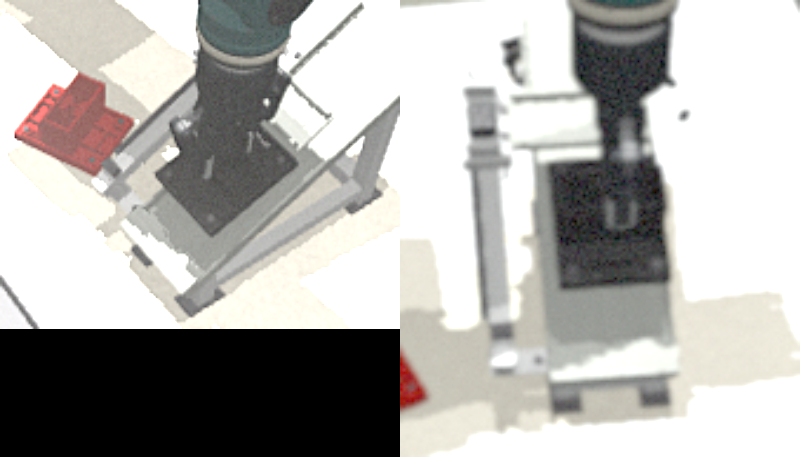

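>>> servo_tool:
  targets:
    - [0,0,-15,0,30]
    - [0,0,-20,0,30]
    - [0,0,-15,0,30]
    - [2,-15,-10,0,30]
    - [3,-24,0,0,30]
    - [3,-30,0,0,30]
    - [3,-30,0,0,30]
    - [3,-30,0,0,30]
  squeeze: 120

```text
time_s: 13.8
position: [0.5594, -0.0335, 0.4242]
tool_rot: [-180.0, 0.0, 174.9]
ft_force: [-0.5, -0.3, -3.1]
width: 0.0374
```

>>> servo_tool:
  targets:
    - [3,-30,0,0,30]
    - [3,-30,0,0,30]
    - [3,-30,0,0,30]
    - [3,-30,0,0,30]
    - [3,-30,0,0,30]
    - [3,-25,0,0,30]
    - [1,-15,0,0,30]
    - [0,0,0,0,30]

```text
time_s: 14.47
position: [0.5235, -0.2224, 0.424]
tool_rot: [-180.0, -0.0, 174.7]
ft_force: [-0.2, -1.0, -3.6]
width: 0.0375
```

Run:
```python
from workcell import *
import cv2,numpy as np
print(sense()["position"],sense()["ft_force"],sense()["width"])
g=lambda a:(np.clip(a/255*1.6,0,1)**.6*255).astype(np.uint8)
a=camera("scene"); b=camera("side");cv2.imwrite("pics/scene12.png",a);cv2.imwrite("pics/side12.png",b)
c=np.zeros((480,800,3),np.uint8); c[:,:400]=cv2.resize(a[160:352,180:340],(400,480)); c[:,400:]=cv2.resize(b[140:356,250:430],(400,480))
cv2.imwrite("pics/l12.png",g(c))
```

```text
[ 0.52347963 -0.22242927  0.42396486] [-0.18134705 -0.98680268 -3.60459898] 0.03746366717964325
```

View pics/l12.png

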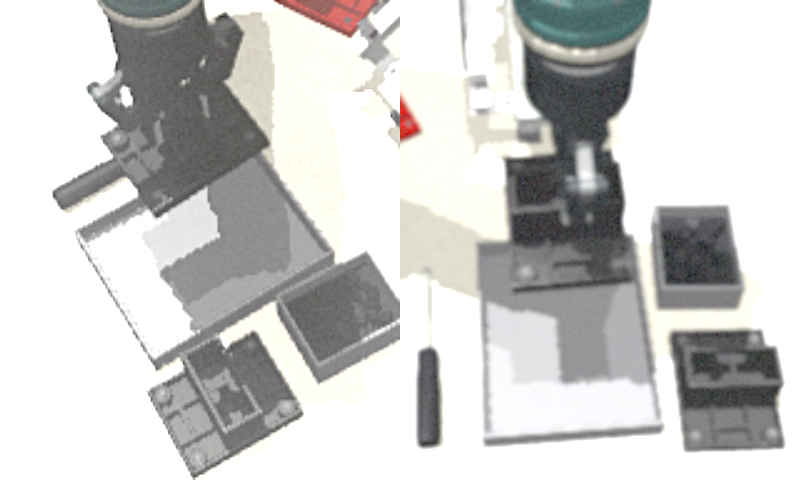

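Run:
```python
from h import *
p=np.array([.5235,-.2224]); u=np.array([.09,.996])
for uv in ((301.8,269.2),(355.8,265.1)):
    o,d=ray("side",uv); s=((p-u*.06-o[:2])@u)/(d[:2]@u); print(o+s*d)
for uv in ((180+157/2.5,160+213/2.5),(180+268/2.5,160+142/2.5)):
    o,d=ray("scene",uv)
    for z in (.2,.21,.22,.23): print(uv,o+d*(z-o[2])/d[2])
# upslope far edge from scene: corner order
```

```text
[ 0.4688913  -0.27771343  0.22616044]
[ 0.5613393  -0.28606717  0.22433873]
(242.8, 245.2) [ 0.55915556 -0.27566374  0.2       ]
(242.8, 245.2) [ 0.56438466 -0.27791394  0.21      ]
(242.8, 245.2) [ 0.56961377 -0.28016414  0.22      ]
(242.8, 245.2) [ 0.57484288 -0.28241434  0.23      ]
(287.2, 216.8) [ 0.56448048 -0.15603228  0.2       ]
(287.2, 216.8) [ 0.56965407 -0.15952968  0.21      ]
(287.2, 216.8) [ 0.57482767 -0.16302709  0.22      ]
(287.2, 216.8) [ 0.58000126 -0.16652449  0.23      ]
```

>>> servo_tool:
  targets:
    - [-3,2,30,0.5,30]
    - [0,0,35,0.5,30]
    - [0,0,35,0,30]
    - [0,0,35,0,30]
    - [0,0,30,0,30]
    - [0,0,20,0,30]
    - [0,0,8,0,30]
    - [0,0,0,0,30]
  squeeze: 70

```text
time_s: 15.23
position: [0.5269, -0.217, 0.23]
tool_rot: [179.9, -0.1, 173.9]
ft_force: [-0.2, 0.1, -3.2]
width: 0.0374
```

Run:
```python
from workcell import *
import cv2,numpy as np
print(sense()["position"],sense()["ft_force"],sense()["width"])
g=lambda a:(np.clip(a/255*1.6,0,1)**.6*255).astype(np.uint8)
a=camera("scene"); b=camera("side")
c=np.zeros((480,800,3),np.uint8); c[:,:400]=cv2.resize(a[160:352,180:340],(400,480)); c[:,400:]=cv2.resize(b[140:356,250:430],(400,480))
cv2.imwrite("pics/l13.png",g(c))
```

```text
[ 0.52693467 -0.21702393  0.23000779] [-0.15934055  0.08479816 -3.24688849] 0.03739800688393129
```

View pics/l13.png

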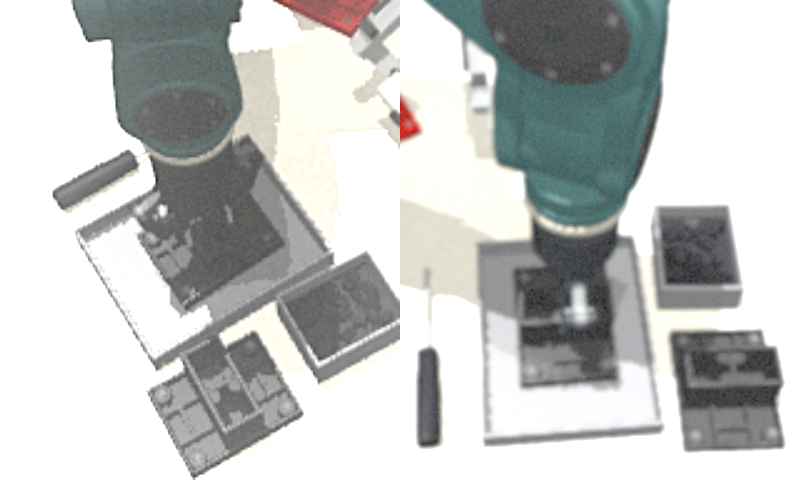

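>>> servo_tool:
  targets:
    - [0,0,4,0,30]
    - [0,0,3,0,30]
    - [0,0,2,0,30]
    - [0,0,2,0,30]
    - [0,0,1,0,30]
    - [0,0,1,0,30]
    - [0,0,0,0,30]

```text
time_s: 15.92
position: [0.5278, -0.218, 0.2204]
tool_rot: [-180.0, 0.2, 173.9]
ft_force: [-0.3, 9.0, 20.6]
width: 0.0375
```

>>> servo_tool:
  targets:
    - [0,0,1,0,30]
    - [0,0,1,0,30]
    - [0,0,1,0,30]
    - [0,0,0,0,30]

```text
time_s: 16.25
position: [0.5279, -0.2177, 0.2184]
tool_rot: [-180.0, 0.3, 173.9]
ft_force: [-3.6, 15.2, 34.0]
width: 0.0381
```

>>> servo_tool:
  targets:
    - [0,0,1,0,30]
    - [0,0,1,0,30]
    - [0,0,1,0,30]
    - [0,0,0,0,30]

```text
time_s: 16.58
position: [0.5278, -0.2176, 0.2171]
tool_rot: [-180.0, 0.4, 173.9]
ft_force: [-11.8, 20.1, 64.1]
width: 0.0375
```

>>> servo_tool:
  targets:
    - [0,0,-2,0,30]
    - [0,0,-2,0,30]
    - [0,0,0,0,30]

```text
time_s: 16.83
position: [0.5273, -0.2183, 0.2173]
tool_rot: [-180.0, 0.1, 173.9]
ft_force: [0.7, 7.2, 13.7]
width: 0.0377
```

Run:
```python
from workcell import *
import cv2,numpy as np
print(sense()["position"],sense()["ft_force"],sense()["torque"],sense()["width"])
g=lambda a:(np.clip(a/255*1.6,0,1)**.6*255).astype(np.uint8)
a=camera("scene"); b=camera("side")
c=np.zeros((480,800,3),np.uint8); c[:,:400]=cv2.resize(a[160:352,180:340],(400,480)); c[:,400:]=cv2.resize(b[140:356,250:430],(400,480))
cv2.imwrite("pics/l14.png",g(c))
```

```text
[ 0.52734311 -0.21828868  0.21730966] [ 0.65899056  7.17674496 13.68466541] [ 0.66811166 -0.11701566 -0.02881139] 0.03772399962106812
```

View pics/l14.png

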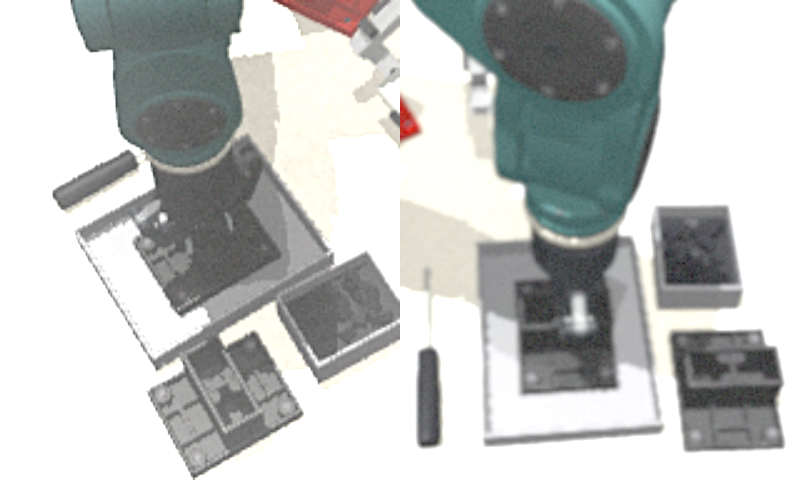

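>>> servo_tool:
  targets:
    - [0,0,-1,0,34]
    - [0,0,0,0,36]
    - [0,0,0,0,37]
  squeeze: 20

```text
time_s: 17.18
position: [0.5271, -0.2183, 0.2175]
tool_rot: [-180.0, 0.0, 173.8]
ft_force: [-1.8, 2.7, 7.1]
width: 0.0372
```

>>> servo_tool:
  targets:
    - [0,0,0,0,39]
    - [0,0,0,0,40]
    - [0,0,0,0,42]
    - [0,0,0,0,46]
    - [0,0,0,0,52]
    - [0,0,0,0,60]
    - [0,0,0,0,64]

```text
time_s: 17.77
position: [0.5271, -0.2183, 0.2173]
tool_rot: [180.0, 0.0, 173.8]
ft_force: [0.3, 0.7, -0.1]
width: 0.0643
```

>>> servo_tool:
  targets:
    - [0,0,-5,0,64]
    - [0,0,-15,0,64]
    - [0,0,-25,0,64]
    - [0,0,-35,0,64]
    - [0,0,-40,0,60]
    - [0,0,-40,0,40]
    - [0,0,-30,0,0]
    - [0,0,0,0,0]

```text
time_s: 18.43
position: [0.5274, -0.2184, 0.4138]
tool_rot: [-179.8, 0.4, 173.9]
ft_force: [-0.1, 0.4, 1.2]
width: 0.024
```

Run:
```python
from workcell import *
import cv2,numpy as np
print(sense()["position"],sense()["ft_force"],sense()["torque"],sense()["width"])
g=lambda a:(np.clip(a/255*1.6,0,1)**.6*255).astype(np.uint8)
a=camera("scene"); b=camera("side");cv2.imwrite("pics/scene15.png",a);cv2.imwrite("pics/side15.png",b)
c=np.zeros((480,800,3),np.uint8); c[:,:400]=cv2.resize(a[160:352,180:340],(400,480)); c[:,400:]=cv2.resize(b[140:356,250:430],(400,480))
cv2.imwrite("pics/l15.png",g(c))
```

```text
[ 0.5273682  -0.2183751   0.41375149] [-0.08799546  0.42017082  1.22763421] [ 0.0097667  -0.04572348  0.01856612] 0.024025869467311275
```

View pics/l15.png

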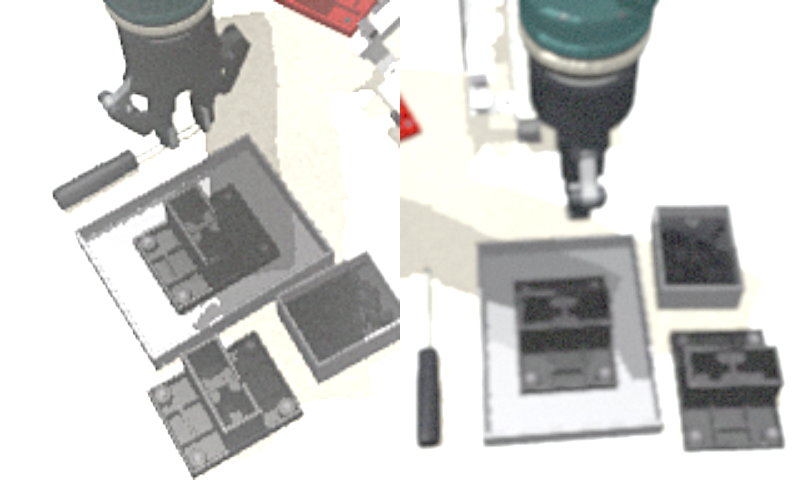

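>>> servo_tool:
  targets:
    - [0,0,-20,0,0]
    - [8,36,-10,0,0]
    - [8,40,0,0,0]
    - [8,40,0,0,0]
    - [8,40,0,0,0]
    - [8,40,0,0,0]
    - [8,40,0,0,0]
    - [8,40,0,0,0]

```text
time_s: 19.2
position: [0.5001, 0.064, 0.4361]
tool_rot: [-180.0, -0.1, 173.8]
ft_force: [1.0, -0.1, 1.0]
width: -0.0001
```

>>> servo_tool:
  targets:
    - [8,40,0,0,0]
    - [8,40,0,0,0]
    - [7,25,0,-1,0]
    - [0,10,0,0,0]
    - [0,0,0,0,0]

```text
time_s: 19.62
position: [0.4899, 0.1808, 0.4361]
tool_rot: [-180.0, -0.1, 175.0]
ft_force: [0.5, -0.6, -0.4]
width: -0.0005
```

Run:
```python
from workcell import *
import cv2,pickle
print(sense()["position"],sense()["ft_force"],sense()["width"])
im=camera("wrist"); cv2.imwrite("pics/w16.png",im[60:340,180:460][:,:].repeat(2,0).repeat(2,1))
```

```text
[0.48989514 0.18078895 0.43606599] [ 0.52590766 -0.61419332 -0.37283143] -0.0005490247124777291
```

View pics/w16.png

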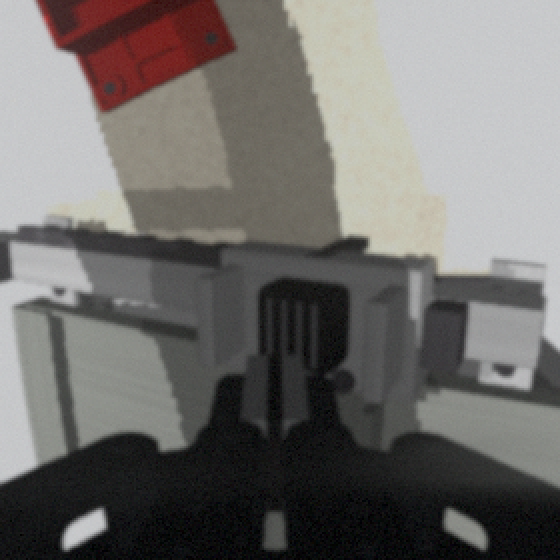

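>>> servo_tool:
  targets:
    - [0,2,10,0,0]
    - [0,2,10,0,0]
    - [0,0,2,0,0]
    - [0,0,0,0,0]

```text
time_s: 20.0
position: [0.4907, 0.1818, 0.4145]
tool_rot: [-180.0, -0.1, 174.8]
ft_force: [-0.8, -0.1, 0.4]
width: 0.0005
```

>>> servo_tool:
  targets:
    - [0,0.9,1.8,0,0]
    - [0,0.9,1.8,0,0]
    - [0,0.9,1.8,0,0]
    - [0,0,0,0,0]

```text
time_s: 20.33
position: [0.4909, 0.1856, 0.4097]
tool_rot: [-180.0, -0.0, 174.8]
ft_force: [0.2, 0.4, -0.6]
width: -0.0005
```

>>> servo_tool:
  targets:
    - [0,0.9,1.8,0,0]
    - [0,0.9,1.8,0,0]
    - [0,0,0,0,0]

```text
time_s: 20.58
position: [0.4911, 0.1876, 0.4062]
tool_rot: [-180.0, 0.0, 174.8]
ft_force: [0.0, -0.8, 3.4]
width: 0.0003
```

>>> servo_tool:
  targets:
    - [0,0.5,1,0,0]
    - [0,0.5,1,0,0]
    - [0,0,0,0,0]

```text
time_s: 20.83
position: [0.4911, 0.1885, 0.4043]
tool_rot: [-180.0, 0.0, 174.8]
ft_force: [0.7, -1.1, 3.8]
width: -0.0002
```

>>> servo_tool:
  targets:
    - [0,0.5,1,0,0]
    - [0,0.5,1,0,0]
    - [0,0.4,0.8,0,0]
    - [0,0,0,0,0]

```text
time_s: 21.17
position: [0.4913, 0.1899, 0.4014]
tool_rot: [-180.0, 0.0, 174.8]
ft_force: [0.0, -2.6, 5.8]
width: -0.0001
```

>>> servo_tool:
  targets:
    - [0,-3.5,1.9,0,0]
    - [0,-4.4,2.35,0,0]
    - [0,-4.4,2.35,0,0]
    - [0,-4.4,2.35,0,0]

```text
time_s: 21.5
position: [0.4898, 0.1731, 0.3925]
tool_rot: [180.0, 0.0, 174.9]
ft_force: [0.9, -2.4, 5.7]
width: -0.0002
```

Run:
```python
from workcell import *
import cv2,pickle
im=camera("wrist"); cv2.imwrite("pics/w17.png",im[60:340,180:460][:,:].repeat(2,0).repeat(2,1))
```

```text
(no output)
```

View pics/w17.png

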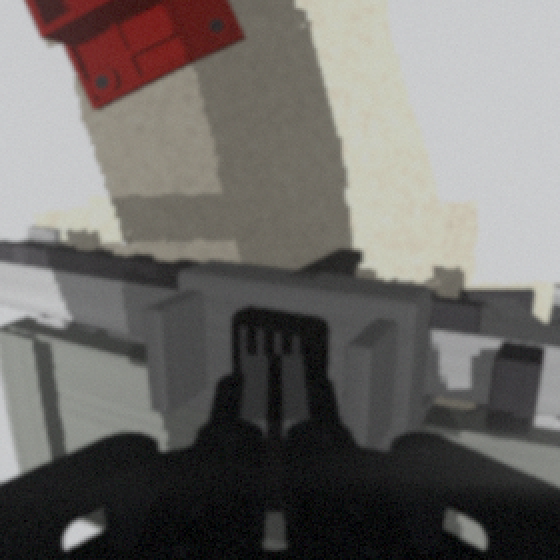

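>>> servo_tool:
  targets:
    - [0,-5.3,2.8,0,0]
    - [0,-5.3,2.8,0,0]
    - [0,-5.3,2.8,0,0]
    - [0,-5.3,2.8,0,0]
    - [0,-5.3,2.8,0,0]
    - [0,-5.3,2.8,0,0]

```text
time_s: 22.05
position: [0.487, 0.1414, 0.3758]
tool_rot: [180.0, 0.0, 174.8]
ft_force: [1.6, -1.6, 5.9]
width: -0.0
```

>>> servo_tool:
  targets:
    - [0,-5.3,2.8,0,0]
    - [0,-5.3,2.8,0,0]
    - [0,-5.3,2.8,0,0]
    - [0,-5.3,2.8,0,0]
    - [0,-5.3,2.8,0,0]
    - [0,-5.3,2.8,0,0]

```text
time_s: 22.55
position: [0.4843, 0.1097, 0.3591]
tool_rot: [180.0, 0.1, 174.8]
ft_force: [1.3, -2.7, 5.1]
width: 0.0001
```

>>> servo_tool:
  targets:
    - [0,-5.2,2.9,0,0]
    - [0,-5.2,2.9,0,0]
    - [0,-5.3,2.8,0,0]
    - [0,-5.3,2.8,0,0]
    - [0,-5.3,2.8,0,0]
    - [0,-5.3,2.8,0,0]

```text
time_s: 23.05
position: [0.4816, 0.0782, 0.3421]
tool_rot: [180.0, 0.1, 174.8]
ft_force: [2.3, -1.4, 5.0]
width: 0.0003
```

>>> servo_tool:
  targets:
    - [0,-3.5,1.9,0,0]
    - [0,-3.5,1.9,0,0]
    - [0,-1.8,0.95,0,0]
    - [0,0,0,0,0]

```text
time_s: 23.38
position: [0.4807, 0.0693, 0.3373]
tool_rot: [-180.0, 0.1, 174.8]
ft_force: [2.7, -4.5, 3.7]
width: -0.0001
```

>>> servo_tool:
  targets:
    - [0,-1.4,1.6,0,0]
    - [0,-1.8,0.95,0,0]
    - [0,0,0,0,0]

```text
time_s: 23.63
position: [0.4803, 0.0665, 0.3348]
tool_rot: [180.0, 0.0, 174.9]
ft_force: [3.1, -1.5, 5.3]
width: -0.0001
```

>>> servo_tool:
  targets:
    - [0,-1.8,0.95,0,0]
    - [0,-1.8,0.95,0,0]
    - [0,0,0,0,0]

```text
time_s: 23.88
position: [0.4797, 0.0631, 0.3328]
tool_rot: [180.0, -0.0, 174.9]
ft_force: [-0.4, 0.4, 6.5]
width: 0.0002
```

Run:
```python
from workcell import *
import cv2,pickle
im=camera("wrist"); cv2.imwrite("pics/w18.png",im[60:340,180:460][:,:].repeat(2,0).repeat(2,1))
```

```text
(no output)
```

View pics/w18.png

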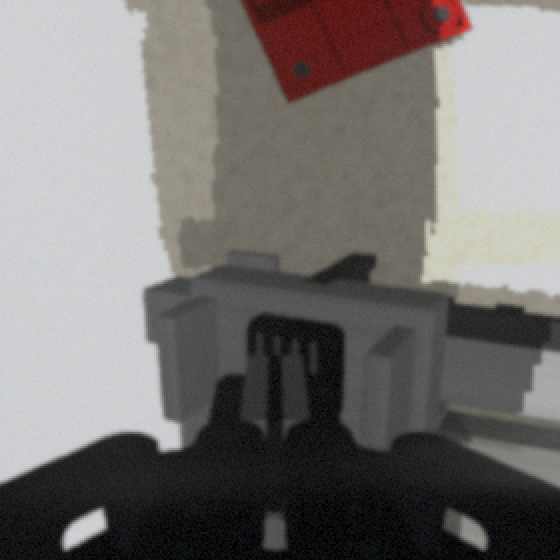

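>>> servo_tool:
  targets:
    - [0,-1.0,-1.8,0,0]
    - [0,-1.9,-3.5,0,0]
    - [0,-2.4,-4.4,0,0]
    - [0,-5,-9,0,0]
    - [0,-5,-9,0,0]
    - [0,0,-25,0,0]
    - [0,0,-35,0,0]
    - [0,0,-20,0,0]

```text
time_s: 24.6
position: [0.478, 0.0472, 0.4438]
tool_rot: [180.0, 0.1, 174.8]
ft_force: [0.6, 0.4, 0.7]
width: 0.0001
```

>>> servo_tool:
  targets:
    - [30,-30,-10,0,0]
    - [30,-30,0,0,0]
    - [20,-40,0,0,0]
    - [0,-40,0,0,0]
    - [0,-40,0,0,0]
    - [0,-20,0,0,0]
    - [0,0,0,0,0]
    - [0,0,0,0,0]

```text
time_s: 25.27
position: [0.3839, -0.1411, 0.4504]
tool_rot: [180.0, -0.0, 174.7]
ft_force: [-0.0, -0.4, -0.4]
width: 0.0002
```

Run:
```python
from workcell import *
import cv2,numpy as np
print(sense()["position"],sense()["ft_force"])
a=camera("scene"); b=camera("side"); cv2.imwrite("pics/scene19.png",a); cv2.imwrite("pics/side19.png",b)
c=np.zeros((570,800,3),np.uint8); c[:285,:400]=cv2.resize(a[90:240,270:480],(400,285)); c[285:,:400]=cv2.resize(cv2.imread("pics/scene0.png")[90:240,270:480],(400,285))
c[:285,400:]=cv2.resize(b[110:210,250:390],(400,285)); c[285:,400:]=cv2.resize(cv2.imread("pics/side0.png")[110:210,250:390],(400,285))
cv2.imwrite("pics/l19.png",c)
```

```text
[ 0.38391972 -0.14109554  0.45040961] [-0.01449378 -0.44370976 -0.41650006]
```

View pics/l19.png

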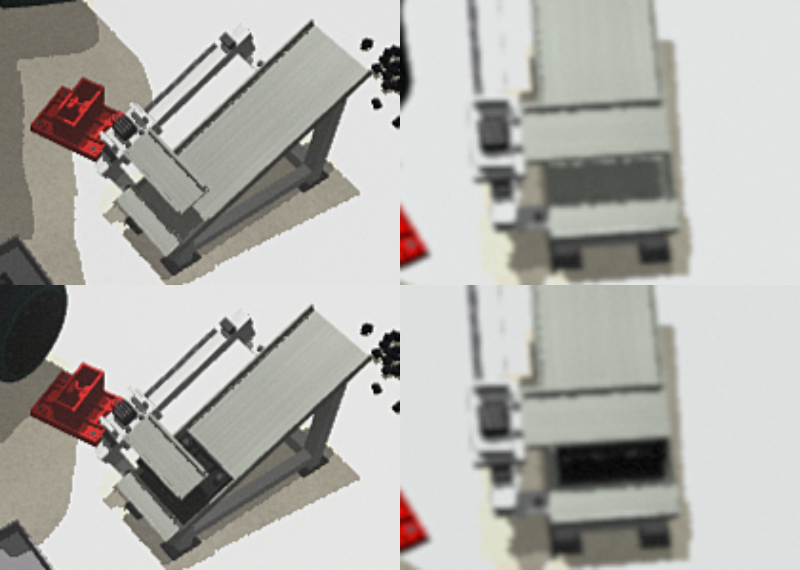

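View pics/side19.png

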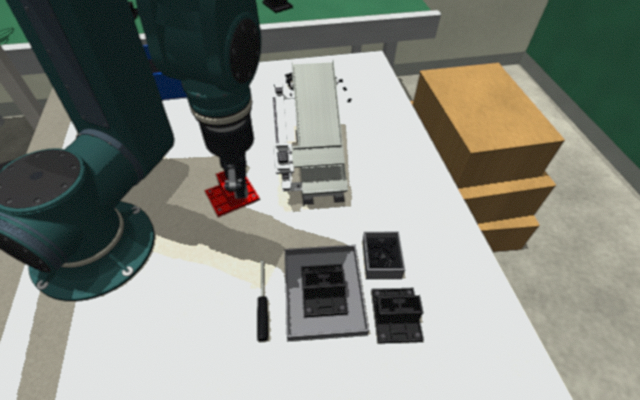

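Run:
```python
import cv2
for n,(x0,y0,x1,y1) in (("scene",(328,150,346,166)),("side",(274,146,292,166))):
    a=cv2.imread(f"pics/{n}0.png",0);b=cv2.imread(f"pics/{n}19.png",0)
    t=cv2.resize(a[y0:y1,x0:x1],None,fx=4,fy=4,interpolation=2); s=cv2.resize(b[y0-8:y1+8,x0-8:x1+8],None,fx=4,fy=4,interpolation=2)
    r=cv2.matchTemplate(s,t,5); _,v,_,l=cv2.minMaxLoc(r); print(n,v,(l[0]/4-8,l[1]/4-8))
```

```text
scene 0.9969329237937927 (0.0, 0.0)
side 0.9987974166870117 (0.0, 0.0)
```

Button and bridge match their starting images to within a quarter pixel in both views, so the bridge is at the bottom stop with the button up.

```bash
python3 -c "
from workcell import *
print(hand_in())"
```

```text
the job is handed in; nothing more can be done
None
```

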